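# Make up a column of tip boxes in the carrying tray

### The arm

A 6-joint arm with a two-finger parallel gripper is mounted at the origin on a cart in front of the work surface, level with it; the furniture and walls round the work are solid. World frame = base frame: x ahead of the robot, y to its left, z up, the work surface at z = 0. Lengths are in mm, angles in rad, forces in N, time in s.
With the tool pointing down it reaches from about 275 to 850 mm from the base axis. Payload 19 kg.
Tool frame: the origin (TCP) lies between the finger pads; the fingertips stand 19 mm ahead of it and the grasp point (between the pads) is the TCP; z points along the fingers, y is the line along which they close (so a half turn about z gives the same grasp; the last joint's range is limited). The gripper opens to 85 mm and grips with 20 to 120 N. Pads are 22 mm wide; open, the fingers measure 114 mm over their backs; the gripper's body (76 mm by 85 mm) begins 54 mm behind the grasp point. The pads swing forward as they close: fully open they stand 13 mm farther back than shut.
Start: joints at [-1.275, 0.15, 1.437, -0, 1.554, -0.134], TCP at [239.568, -522.685, 250.267] pointing down, gripper open.
Joint ranges: [-2.8, 2.8], [-0.68, 2.1], [0.12, 2.68], [-1.39, 4.53], [0.16, 2.79], [-2.81, 2.81]. Speed limits (rad/s): [1.89, 1.89, 2.22, 3.01, 3.01, 3.01].

### API

Orientations are given as a 3x3 rotation matrix whose columns are the frame's x, y, z axes.
In Python, from cell import manip gives the robot as it stands. The module is installed in compiled form; this text tells all that it offers.
- The arm moves only by the shell command python3 -m crank 'ROWS' [FORCE]. ROWS is a JSON object whose one key "commands" holds a list of rows, each a list of 7 numbers: the turn, a rotation vector about the world's x, y, z in degrees, then the shift along the world's x, y, z in m, then the closure, from -1 (fully open) to 1 (shut). A call has 1 to 5 rows; each row shifts and turns the commanded pose from where the row before left it; what a row does not reach is not made up. A row lasts 1/8 s, in which the tool goes at most 62.5 mm and 10.7 degrees, less where a joint would pass 70% of its speed; a pose out of reach is approached as far as the arm can. A call with a gripper value outside its range is refused whole. The fingers move at their own pace and stop on an object; FORCE is the grip in N (left out, the last holds). Time passes only in rows, so rows that do not move let the fingers close. It gives the time, the measured TCP pose, the force, the opening and the grip force at its end, in the units of the state.
- manip.state(): the state, without advancing time (a new reading comes with each control period).
- manip.camera(name): name is "scene" or "top" or "wrist"; returns a dict with "color" (420x560x3 uint8, red, green, blue), "vfov" (degrees; the focal length in pixels is half the picture's height over the tangent of half this angle, whatever the lens; pixels are square), "cx", "cy" (the principal point, pixels), "R" (3x3) and "t" (3): a world point X has camera coordinates R X + t. Camera axes: x right, y down, z forward; pixel columns grow to the right and rows downward; lengths in mm; the calibration is good to about 2 mm. A picture is of the moment at which its call begins. There is no depth.
- manip.close_job(): hands the job in; it is judged then, once.
The state is a dict: "time": time; "joint_positions": joint angles; "joint_velocities": joint speeds; "tau": joint torques, N m; "position": TCP position; "orientation": TCP orientation; "force": force on the tool from outside, world axes, zero at the start; "moment": the same for the moment, N m; "grip_width": finger opening in mm; "gripper_force": force on a finger pad.
Only numpy, scipy, OpenCV 4.12 (cv2) and the standard library are available. Lean on these libraries where they do the work, as an engineer would, in place of code of your own. Each camera call takes 0.05 s, during which the arm holds its last target. There are 200 camera calls.

### The job

Shut the lid of the open pipette-tip box that stands in the steel tray, then stack the other two tip boxes on it, one lid-up on the other in either order: the one from the sloping stand and the one that stands on the worktop. Set each down squarely, edges flush with the box below, without dropping it, so that the column can be carried off in the tray; leave the other things on the bench where they are.

Things in the scene. Friction and masses are not known exactly. Their poses are not given: they have to be found in the camera images.
- open_box: The tip box that stands in the tray with its lid open: pipette-tip box (blue, clear lid): 66 mm (x; hinge lugs on the +x side stand out up to 6 mm more) by 110 mm (y) by 65 mm high, 0.11 to 0.22 kg. Origin: centre of its underside; z up through the lid. The lid is hinged along the +x long side, away from the robot; the blue part is 40 mm high.
- open_box_lid (a joint): Lid of the box in the tray: 0 = shut, 1.92 = wide open, leaning back past upright. Hinge axis along the box's y at x = +33 mm, z = 41 mm in the frame of open_box; the lid is a shell 66 mm from hinge to free edge, 110 mm wide and 24 mm deep, its upper face level with z = 65 mm of the box when shut. A stiff hinge (about 0.025 N m of friction): it stays at any angle and must be pushed right down
- lid_edge (a point): Middle of the lid's free upper edge (with the lid shut at x = -32 mm, y = 0, z = 65 mm of open_box)
- sloped_box: A closed tip box lying in the sloping stand: pipette-tip box (blue, clear lid): 66 mm (x; hinge lugs on the +x side stand out up to 6 mm more) by 110 mm (y) by 65 mm high, 0.11 to 0.22 kg. Origin: centre of its underside; z up through the lid. Its lid is clipped fast. Its y axis runs up the slope (so its two long sides face left and right), its underside lies on the deck and one end on the lip
- bench_box: A closed tip box standing upright on the worktop: pipette-tip box (blue, clear lid): 66 mm (x; hinge lugs on the +x side stand out up to 6 mm more) by 110 mm (y) by 65 mm high, 0.11 to 0.22 kg. Origin: centre of its underside; z up through the lid. Its lid is clipped fast
- tray: Low carrying tray of stainless sheet, fixed: 82 mm (x) by 126 mm (y) outside, floor 3 mm thick, rim 16 mm high, a small wire ear at either end in y. Origin at the centre of its underside. The open box stands in it with a few mm of play
- stand: Sloping stand of bent aluminium sheet, fixed: deck 118 mm long, 78 mm wide, rising at 30 degrees along its +x (away from the robot), lip 16 mm high at the low end, side flanges 7 mm. Origin on the worktop under the deck's middle, whose face is 42 mm higher; back edge 72 mm high. Close behind is the centrifuge: front at x = 0.52 to 0.57 m, y = -0.03 to 0.31 m, rim 0.25 m high
- pen: bystander, loose, to be left where it is: pen, 145 mm long, lying on the worktop. Origin at the centre of its underside
- spatula: bystander, loose, to be left where it is: steel spatula, 186 mm long, lying on the worktop. Origin at the centre of its underside
- sample_cup: bystander, loose, to be left where it is: sample cup with a screw lid, 61 mm across, 62 mm high. Origin at the centre of its underside
- filter_tin: bystander, loose, to be left where it is: round tin, 67 mm across, 33 mm high. Origin at the centre of its underside
Things that resemble listed ones, but are neither listed nor needed, are in the scene too. Leave any purple look-alike of the sloped_box alone.

How it is judged:
By the outcome, as a careful person would: the job done as asked, in the order asked, and still so for the second after the job is handed in, with the robot touching nothing.
It also fails if it takes over 70 s, if anything falls off the work surface, if the arm or the gripper's body presses on something with over 40 N, if the wrist force passes 120 N, or if a joint passes its speed limit or range.

## Working session

There is one attempt and no reset: what is moved stays moved. The work goes in short steps, Python scripts to look and compute and a shell command to move; the robot and the scene stay as the last step left them, time stands still between calls to the robot, and variables do not carry over. Pictures are saved under pics/ and viewed, at most 10 in all, crops included, and the job is handed in when it is done.

```bash
mkdir -p pics; python3 - <<'E'
from cell import manip
import cv2,numpy as np,pickle
d={}
for n in("scene","top"):
    c=manip.camera(n);d[n]=c
    cv2.imwrite(f"pics/{n}0.png",c["color"][:,:,::-1])
    print(n,c["vfov"],c["cx"],c["cy"],np.round(c["R"],3).tolist(),np.round(c["t"],1))
pickle.dump(d,open("c0.pkl","wb"))
s=manip.state();print(s)
E
```

```text
scene 47.82573337220538 277.0262056793569 212.56372404211268 [[-0.818, -0.575, -0.007], [-0.373, 0.54, -0.755], [0.438, -0.615, -0.656]] [ 520.1  223.8 1311.6]
top 55.175209922803454 274.0491333102138 207.1742672199294 [[0.016, -1.0, 0.015], [-0.982, -0.018, -0.189], [0.189, -0.011, -0.982]] [  70.2  565.  1093.3]
{'time': 0.1, 'joint_positions': array([-1.27504286e+00,  1.50927875e-01,  1.43793721e+00, -3.10258814e-06,
        1.55376729e+00, -1.34004798e-01]), 'joint_velocities': array([ 0.00177196, -0.00178051, -0.00244546,  0.00050424,  0.00039766,
       -0.00107692]), 'tau': array([ 5.60044326e-03, -7.14377832e+01, -5.71796429e+01, -1.89034195e-04,
        7.08199965e-03,  3.76607647e-05]), 'position': array([ 239.49867275, -522.54475059,  249.75525106]), 'orientation': array([[ 9.09066492e-01,  4.16650957e-01, -3.06005199e-04],
       [ 4.16651048e-01, -9.09065959e-01,  9.93674902e-04],
       [ 1.35836690e-04, -1.03081394e-03, -9.99999459e-01]]), 'force': array([-0.19422245,  0.24225291,  0.20128193]), 'moment': array([-0.02504709,  0.01579431, -0.00288099]), 'gripper_force': 0.0, 'grip_width': 85.39385963014712}
```

View pics/scene0.png

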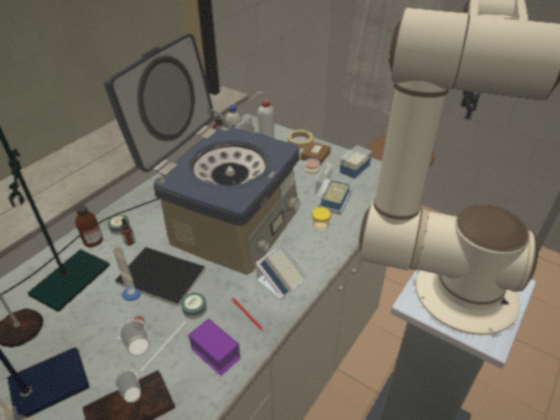

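View pics/top0.png

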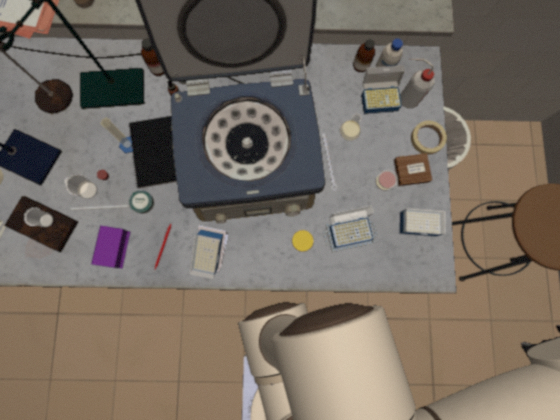

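The top view shows the open box in its tray at (352,230), the bench box at (423,222), the sloped box at (208,250), the purple look-alike at (110,246) and another open box far off at (381,97). I'll zoom in next.

```bash
cat > h.py <<'E'
import numpy as np,cv2,pickle
from cell import manip
def ray(c,u,v):
    f=210/np.tan(np.radians(c["vfov"]/2));R=np.array(c["R"]);t=np.array(c["t"])
    d=R.T@np.array([(u-c["cx"])/f,(v-c["cy"])/f,1]);return -R.T@t,d/np.linalg.norm(d)
def plane(c,u,v,z):
    o,d=ray(c,u,v);return o+d*(z-o[2])/d[2]
def tri(a,b):  # lists of (cam,u,v) -> point, gap
    o1,d1=ray(*a);o2,d2=ray(*b)
    s=np.linalg.lstsq(np.c_[d1,-d2],o2-o1,rcond=None)[0]
    p,q=o1+s[0]*d1,o2+s[1]*d2;return (p+q)/2,np.linalg.norm(p-q)
def proj(c,X):
    f=210/np.tan(np.radians(c["vfov"]/2));p=np.array(c["R"])@np.array(X,float)+c["t"]
    return p[0]/p[2]*f+c["cx"],p[1]/p[2]*f+c["cy"]
def crop(im,u0,v0,u1,v1,k): return cv2.resize(im[v0:v1,u0:u1],None,fx=k,fy=k,interpolation=cv2.INTER_CUBIC)
E
python3 - <<'E'
from h import *
d=pickle.load(open("c0.pkl","rb"))
a=crop(d["top"]["color"],320,195,460,255,5.7)
b=crop(d["top"]["color"],180,215,240,290,4)
c=crop(d["scene"]["color"],245,145,385,300,2)
W=np.zeros((600,800,3),np.uint8);a=a[:,:798]
W[:a.shape[0],:a.shape[1]]=a;y=a.shape[0]
bb=b[:600-y];W[y:y+bb.shape[0],:240]=bb
cc=crop(d["scene"]["color"],245,140,385,300,1.6)[:600-y];W[y:y+cc.shape[0],300:300+cc.shape[1]]=cc
cv2.imwrite("pics/z1.png",W[:,:,::-1])
t=d["top"]
for n,u,v,z in(("open",352,231,40),("bench",423,222,65),("slope",208,250,80)):print(n,plane(t,u,v,z).round())
E
```

```text
open [ 501. -144.   40.]
bench [ 527. -340.   65.]
slope [437. 258.  80.]
```

View pics/z1.png

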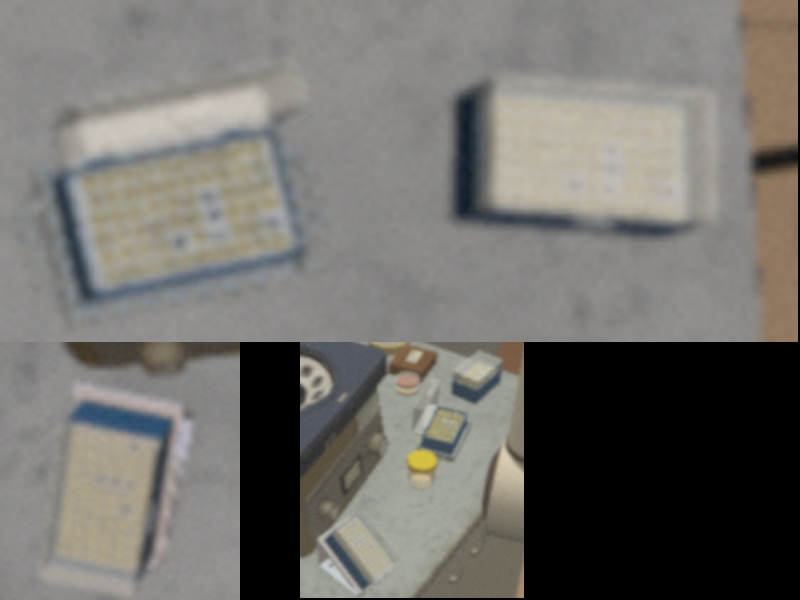

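```bash
python3 -m crank '{"commands":[[0,0,8,0.022,0.03,0.012,-1],[0,0,8,0.022,0.03,0.012,-1],[0,0,8,0.022,0.03,0.012,-1],[0,0,8,0.022,0.03,0.012,-1],[0,0,8,0.022,0.03,0.012,-1]]}' 40
python3 -m crank '{"commands":[[0,0,8,0.022,0.03,0.012,-1],[0,0,8,0.022,0.03,0.012,-1],[0,0,8,0.022,0.03,0.012,-1],[0,0,8,0.022,0.03,0.012,-1],[0,0,0,0,0,0,-1]]}'
python3 - <<'E'
from h import *
c=manip.camera("wrist");pickle.dump(c,open("w1.pkl","wb"));cv2.imwrite("pics/w1.png",c["color"][:,:,::-1])
print(c["vfov"],c["cx"],c["cy"],np.round(c["R"],3).tolist(),(-np.array(c["R"]).T@c["t"]).round(1))
E
```

```text
time: 0.72
position: [350.1, -371.6, 310.4]
orientation: [[0.424, 0.905, -0.0], [0.905, -0.424, 0.0], [0.0, -0.0, -1.0]]
force: [0.8, 0.2, 0.8]
grip_width: 85.4
gripper_force: 0.0
time: 1.35
position: [438.7, -251.1, 358.9]
orientation: [[-0.12, 0.993, 0.001], [0.993, 0.12, -0.0], [-0.0, 0.001, -1.0]]
force: [-0.2, -0.0, -0.1]
grip_width: 85.4
gripper_force: 0.0
70.04029347543991 281.0435785159066 212.34994256214452 [[0.993, 0.12, 0.001], [0.115, -0.957, 0.265], [0.033, -0.263, -0.964]] [ 431.2 -184.4  483.4]
```

View pics/w1.png

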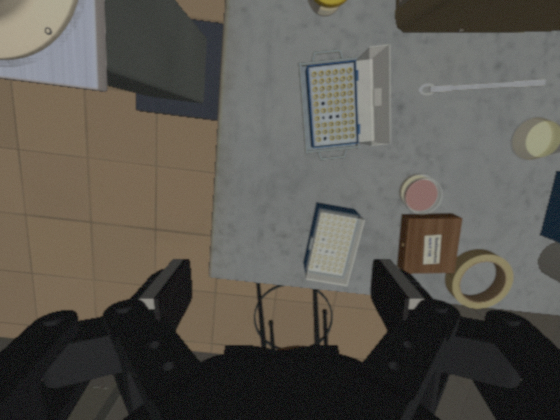

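The wrist view shows the open box at (333,103) with its lid open to +x, and the bench box at (335,245), rotated and with its blue side to -x. The red tin is at (421,194) and its surroundings are clear. I'll take a second, closer view.

```bash
python3 -m crank '{"commands":[[0,0,0,0.015,0.02,-0.03,-1],[0,0,0,0.015,0.02,-0.03,-1],[0,0,0,0.015,0.01,-0.03,-1],[0,0,0,0,0,0,-1]]}'
python3 - <<'E'
from h import *
c=manip.camera("wrist");pickle.dump(c,open("w2.pkl","wb"))
a=pickle.load(open("w1.pkl","rb"))
print((-np.array(c["R"]).T@c["t"]).round(1))
for x,y in((501,-144),(527,-340)):print(proj(a,(x,y,50)),proj(c,(x,y,50)))
W=np.hstack([crop(a["color"],290,30,400,300,2.2),crop(c["color"],240,0,420,297,2)[:594]])
print(W.shape);cv2.imwrite("pics/w2.png",W[:,:,::-1])
E
```

```text
time: 1.9
position: [481.9, -202.5, 265.8]
orientation: [[-0.115, 0.993, -0.004], [0.993, 0.115, 0.002], [0.003, -0.004, -1.0]]
force: [1.2, 0.4, -0.1]
grip_width: 85.4
gripper_force: 0.0
[ 475.4 -136.   390.5]
(np.float64(334.79599571017155), np.float64(105.88517697158426)) (np.float64(304.1249517600487), np.float64(141.12200607312695))
(np.float64(330.2176122980608), np.float64(241.61758915714555)) (np.float64(303.6580000009808), np.float64(299.96863558515884))
(594, 602, 3)
```

View pics/w2.png

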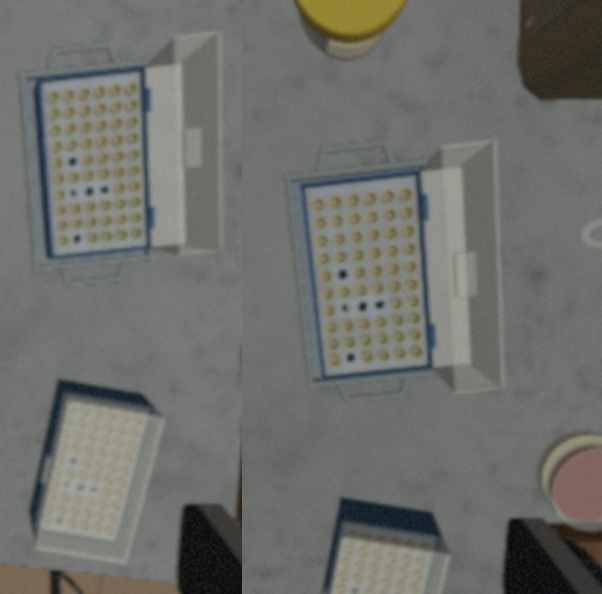

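```bash
python3 - <<'E'
from h import *
a=pickle.load(open("w1.pkl","rb"));b=pickle.load(open("w2.pkl","rb"))
A=lambda u,v:(a,290+u/2.2,30+v/2.2)
B=lambda u,v:(b,240+(u-242)/2,v/2)
def go(n,p,q):
    X,g=tri(A(*p),B(*q));print(n,X.round(1),round(g,1));return X
for n,p,q,z in(("-x+y",(38,81),(303,186),43),("+x+y",(144,66),(418,171),43),("-x-y",(49,257),(316,381),43),("+x-y",(148,249),(432,368),43)):
    go(n,p,q);print("   plane",plane(*A(*p),z).round(1),plane(*B(*q),z).round(1))
go("lid edge +y",(219,33),(497,141));go("lid edge -y",(219,252),(503,388))
print("bench");go("hi y -x low",(60,381),(341,499))
T=[plane(*A(*p),65).round(1) for p in((65,393),(165,415),(128,563),(37,548))];print(*T)
go("top +x+y",(165,415),(449,551));go("top -x+y",(66,397),(336,536))
E
```

```text
-x+y [457.8 -96.6  31.4] 0.2
   plane [457.1 -98.8  43. ] [458.5 -98.   43. ]
+x+y [518.2 -84.7  51.3] 0.0
   plane [519.9 -82.8  43. ] [519.2 -83.4  43. ]
-x-y [ 477.5 -201.4   56.7] 0.5
   plane [ 479.3 -202.1   43. ] [ 477.4 -204.    43. ]
+x-y [ 545.3 -189.6   33.9] 1.0
   plane [ 542.6 -189.4   43. ] [ 544.  -188.5   43. ]
lid edge +y [545.5 -75.   97. ] 0.4
lid edge -y [ 568.8 -185.6  100.1] 0.6
bench
hi y -x low [ 504.5 -292.2    4.1] 1.1
[ 500.1 -286.3   65. ] [ 568.2 -293.3   65. ] [ 563.3 -403.7   65. ] [ 497.9 -399.8   65. ]
top +x+y [ 568.1 -293.5   64.2] 0.7
top -x+y [ 499.  -286.1   75.9] 0.8
```

The two views put the open box centre at about (500,-143.5), yaw +11.3°, rim at z≈43. The lid's free edge is at z≈98. The bench box is at about (532,-346), yaw ≈-3°. I'll go behind the lid with the fingers shut.

```bash
python3 -m crank '{"commands":[[0,0,4.7,0.04,0.026,0,1],[0,0,0,0.04,0.026,0,1],[0,0,0,0.041,0.027,0,1],[0,0,0,0,0,-0.04,1],[0,0,0,0,0,0,1]]}'
python3 -m crank '{"commands":[[0,0,0,0,0,-0.045,1],[0,0,0,0,0,-0.045,1],[0,0,0,0,0,-0.038,1],[0,0,0,0,0,0,1]]}'
python3 - <<'E'
from h import *
c=manip.camera("wrist");d=manip.camera("scene")
W=np.hstack([crop(c["color"],140,0,420,420,1.4),crop(d["color"],290,140,400,250,3.6)[:,:]])
W=W if 0 else None
a=crop(c["color"],100,0,500,420,1.0);b=crop(d["color"],290,140,395,245,4);b=b[:420]
cv2.imwrite("pics/w3.png",np.hstack([a,b[:, :400]])[:,:,::-1])
E
```

```text
time: 2.58
position: [602.6, -124.3, 226.8]
orientation: [[-0.195, 0.981, -0.004], [0.981, 0.195, 0.001], [0.002, -0.004, -1.0]]
force: [0.2, 0.2, -0.1]
grip_width: 0.2
gripper_force: 0.0
time: 3.08
position: [602.7, -124.6, 100.2]
orientation: [[-0.195, 0.981, -0.003], [0.981, 0.195, 0.001], [0.001, -0.002, -1.0]]
force: [0.2, -0.5, 0.8]
grip_width: -0.1
gripper_force: 0.0Traceback (most recent call last):
  File "<stdin>", line 3, in <module>
    return _nx.concatenate(arrs, 1, dtype=dtype, casting=casting)
           ~~~~~~~~~~~~~~~^^^^^^^^^^^^^^^^^^^^^^^^^^^^^^^^^^^^^^^
ValueError: all the input array dimensions except for the concatenation axis must match exactly, but along dimension 0, the array at index 0 has size 588 and the array at index 1 has size 396
```

```bash
python3 -m crank '{"commands":[[0,0,0,-0.009,-0.0018,0,1],[0,0,0,-0.009,-0.0018,0,1],[0,0,0,-0.0075,-0.0015,0.0045,1],[0,0,0,-0.0075,-0.0015,0.0045,1],[0,0,0,-0.009,-0.0018,0.0035,1]]}'
python3 -m crank '{"commands":[[0,0,0,-0.009,-0.0018,0.0035,1],[0,0,0,-0.01,-0.002,0,1],[0,0,0,-0.01,-0.002,0,1],[0,0,0,-0.0085,-0.0017,-0.0035,1],[0,0,0,-0.0085,-0.0017,-0.0035,1]]}'
python3 - <<'E'
from h import *
c=manip.camera("wrist");d=manip.camera("scene")
a=crop(c["color"],100,0,500,420,1.0);b=crop(d["color"],290,140,390,245,4)
cv2.imwrite("pics/w3.png",np.hstack([a,b])[:,:,::-1])
E
```

```text
time: 3.8
position: [561.2, -132.2, 113.4]
orientation: [[-0.196, 0.981, 0.001], [0.981, 0.196, -0.0], [-0.0, 0.001, -1.0]]
force: [-0.0, -0.5, -0.1]
grip_width: -0.1
gripper_force: 0.5
time: 4.42
position: [515.0, -141.4, 109.0]
orientation: [[-0.196, 0.981, -0.0], [0.981, 0.196, -0.0], [0.0, -0.0, -1.0]]
force: [1.5, -0.8, 0.8]
grip_width: -0.3
gripper_force: 0.6
```

View pics/w3.png

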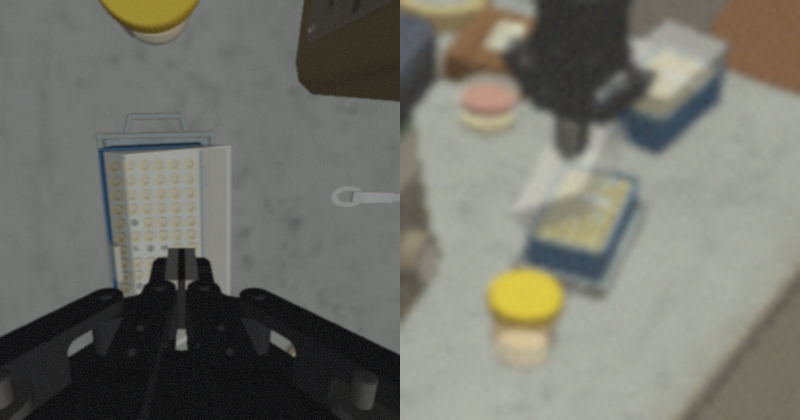

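The lid follows the finger and is partly down over the box, which is still in the tray. I'll continue and press.

```bash
python3 -m crank '{"commands":[[0,0,0,-0.008,-0.0016,-0.005,1],[0,0,0,-0.008,-0.0016,-0.006,1],[0,0,0,-0.008,-0.0016,-0.006,1],[0,0,0,-0.006,-0.0012,-0.005,1],[0,0,0,0,0,0,1]]}'
python3 -m crank '{"commands":[[0,0,0,-0.003,0,-0.002,1],[0,0,0,-0.003,0,-0.002,1],[0,0,0,0,0,0,1]]}'
```

```text
time: 5.15
position: [485.2, -147.4, 87.1]
orientation: [[-0.196, 0.981, -0.0], [0.981, 0.196, 0.0], [0.0, -0.0, -1.0]]
force: [0.6, -0.4, 0.7]
grip_width: -0.1
gripper_force: 0.0
time: 5.52
position: [482.4, -148.0, 86.3]
orientation: [[-0.196, 0.981, 0.008], [0.981, 0.196, -0.002], [-0.004, 0.007, -1.0]]
force: [9.4, 3.5, 29.8]
grip_width: -0.1
gripper_force: 14.7
```

```bash
python3 -m crank '{"commands":[[0,0,0,0,0,0.05,1],[0,0,-5,0.01,-0.035,0.046,-1],[0,0,-5,0.01,-0.04,0.046,-1],[0,0,-4.3,0.01,-0.06,0.046,-1],[0,0,0,0,0,0,-1]]}'
python3 - <<'E'
from h import *
c=manip.camera("wrist");pickle.dump(c,open("w3.pkl","wb"));print((-np.array(c["R"]).T@c["t"]).round(1))
W=crop(c["color"],220,60,420,330,2.2)
cv2.imwrite("pics/w4.png",W[:,:,::-1])
E
python3 -m crank '{"commands":[[0,0,0,0.02,-0.02,0,-1],[0,0,0,0.02,-0.03,-0.02,-1],[0,0,0,0,0,0,-1]]}'
python3 - <<'E'
from h import *
c=manip.camera("wrist");pickle.dump(c,open("w4.pkl","wb"));print((-np.array(c["R"]).T@c["t"]).round(1))
a=pickle.load(open("w3.pkl","rb"))
for x,y in((500,-143),(532,-346)):print(proj(a,(x,y,65)),proj(c,(x,y,65)))
W=np.hstack([crop(a["color"],220,30,400,320,2.05),crop(c["color"],220,30,400,320,2.05)])
cv2.imwrite("pics/w5.png",W[:,:,::-1]);print(W.shape)
E
```

```text
time: 6.15
position: [508.3, -274.5, 265.1]
orientation: [[0.056, 0.998, 0.002], [0.998, -0.056, -0.002], [-0.002, 0.003, -1.0]]
force: [0.4, 0.7, -0.9]
grip_width: 72.1
gripper_force: 0.0
[ 512.4 -207.2  389.4]
time: 6.58
position: [547.7, -321.4, 239.4]
orientation: [[0.051, 0.999, -0.004], [0.999, -0.051, 0.003], [0.003, -0.004, -1.0]]
force: [0.5, 0.5, -0.6]
grip_width: 85.5
gripper_force: 0.0
[ 552.4 -254.7  364.1]
(np.float64(263.8297702081337), np.float64(62.7332345090056)) (np.float64(215.47004603746055), np.float64(1.211509983079452))
(np.float64(303.5648587704522), np.float64(251.76785316695174)) (np.float64(267.12133423230114), np.float64(222.5933358165757))
(594, 738, 3)
```

View pics/w5.png

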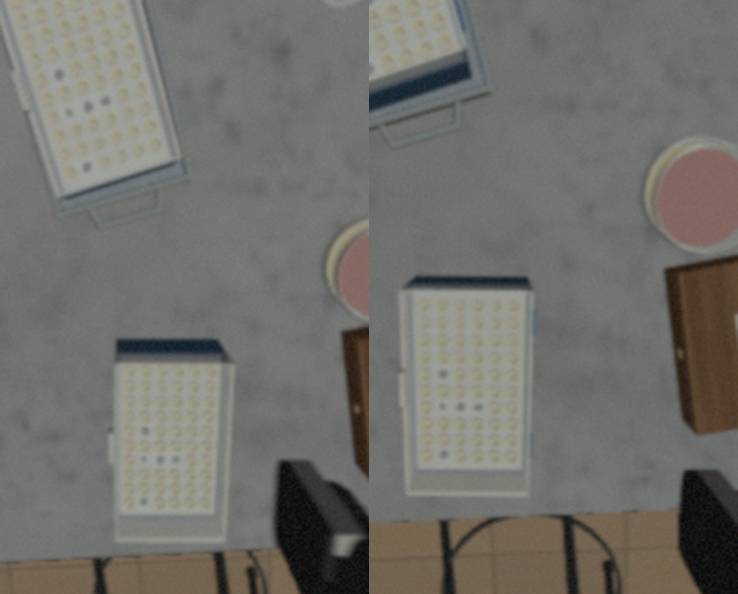

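```bash
python3 - <<'E'
from h import *
a=pickle.load(open("w3.pkl","rb"));b=pickle.load(open("w4.pkl","rb"))
A=lambda u,v:(a,220+u/2.05,30+v/2.05)
B=lambda u,v:(b,220+(u-369)/2.05,30+v/2.05)
P=[]
for p,q in(((113,362),(402,290)),((235,364),(533,290)),((225,542),(528,495)),((114,542),(406,494))):
    X,g=tri(A(*p),B(*q));y=plane(*A(*p),65),plane(*B(*q),65);P.append((y[0]+y[1])/2);print(X.round(1),round(g,1),y[0].round(1),y[1].round(1))
P=np.array(P);print("c",P.mean(0).round(1));ex=P[1]+P[2]-P[0]-P[3];ey=P[0]+P[1]-P[2]-P[3]
print(np.degrees(np.arctan2(ex[1],ex[0])),np.degrees(np.arctan2(-ey[0],ey[1])),np.linalg.norm(ex)/2,np.linalg.norm(ey)/2)
print("closed lid", plane(*A(62,195),68).round(1),plane(*A(183,160),68).round(1))
E
```

```text
[ 502.  -293.1   51.2] 0.7 [ 502.2 -289.9   65. ] [ 504.5 -291.2   65. ]
[ 568.  -294.    67.9] 0.2 [ 568.6 -294.7   65. ] [ 568.1 -294.5   65. ]
[ 561.6 -402.6   66.6] 0.0 [ 561.8 -403.6   65. ] [ 561.7 -403.4   65. ]
[ 496.1 -401.    62.6] 0.5 [ 496.1 -399.8   65. ] [ 496.7 -399.6   65. ]
c [ 532.5 -347.1   65. ]
-3.457066078885536 -3.559631117189666 65.29555834964651 109.25112471062745
closed lid [ 482.  -201.2   68. ] [ 543.2 -188.    68. ]
```

The picture shows the lid shut flat, and the bench box's corners triangulate to z≈65. Its centre is (532.5,-347.1) and its yaw -3.5°. I'll grasp it low, below the latch.

```bash
python3 -m crank '{"commands":[[0,0,-0.6,-0.0152,-0.0257,0,-1],[0,0,0,0,0,-0.05,-1],[0,0,0,0,0,-0.05,-1],[0,0,0,0,0,0,-1]]}'
python3 -m crank '{"commands":[[0,0,0,0,0,-0.04,-1],[0,0,0,0,0,-0.04,-1],[0,0,0,0,0,-0.03,-1],[0,0,0,0,0,0,-1]]}'
```

```text
time: 7.12
position: [531.1, -345.1, 140.2]
orientation: [[0.061, 0.998, -0.005], [0.998, -0.061, 0.004], [0.004, -0.005, -1.0]]
force: [0.6, 0.4, 1.1]
grip_width: 85.6
gripper_force: 0.0
time: 7.62
position: [532.6, -346.6, 33.6]
orientation: [[0.062, 0.998, -0.001], [0.998, -0.062, 0.001], [0.001, -0.001, -1.0]]
force: [-0.8, 0.7, 1.2]
grip_width: 85.3
gripper_force: 0.0
```

```bash
python3 -m crank '{"commands":[[0,0,0,0,0,-0.004,-1],[0,0,0,0,0,0,0.3],[0,0,0,0,0,0,1],[0,0,0,0,0,0,1],[0,0,0,0,0,0,1]]}' 35
python3 -m crank '{"commands":[[0,0,0,0,0,0,1],[0,0,0,0,0,0.03,1],[0,0,0,0,0,0,1]]}'
```

```text
time: 8.25
position: [533.1, -347.5, 30.7]
orientation: [[0.062, 0.998, 0.001], [0.998, -0.062, -0.001], [-0.001, 0.002, -1.0]]
force: [-1.1, 1.1, 7.9]
grip_width: 65.8
gripper_force: 38.1
time: 8.62
position: [533.6, -348.0, 62.0]
orientation: [[0.062, 0.998, 0.003], [0.998, -0.062, -0.003], [-0.003, 0.003, -1.0]]
force: [-0.1, -0.4, -1.0]
grip_width: 65.7
gripper_force: 40.1
```

```bash
python3 -m crank '{"commands":[[0,0,0,0,0,0.05,1],[0,0,5,0,0.02,0.05,1],[0,0,5,-0.02,0.03,0.05,1],[0,0,5,-0.02,0.03,0.03,1],[0,0,0,0,0,0,1]]}'
python3 - <<'E'
from h import *
c=manip.camera("wrist");pickle.dump(c,open("w5.pkl","wb"));print((-np.array(c["R"]).T@c["t"]).round(1))
E
python3 -m crank '{"commands":[[0,0,0,0.03,0,0.02,1],[0,0,0,0.03,0,0.02,1],[0,0,0,0,0,0,1]]}'
python3 - <<'E'
from h import *
c=manip.camera("wrist");pickle.dump(c,open("w6.pkl","wb"));print((-np.array(c["R"]).T@c["t"]).round(1))
a=pickle.load(open("w5.pkl","rb"))
for k in(a,c):print(proj(k,(500,-143,68)))
def sq(k):
    u,v=proj(k,(500,-143,68));u0=int(u)-85;v0=max(0,int(v)-110);print(u0,v0);return crop(k["color"],u0,v0,u0+170,v0+240,2.3)
W=np.hstack([sq(a),sq(c)]);cv2.imwrite("pics/w6.png",W[:,:,::-1]);print(W.shape)
E
```

```text
time: 9.25
position: [492.4, -266.0, 242.0]
orientation: [[-0.2, 0.98, 0.004], [0.98, 0.2, -0.003], [-0.003, 0.003, -1.0]]
force: [0.4, -0.3, -1.7]
grip_width: 66.1
gripper_force: 40.5
[ 479.2 -199.9  366.3]
time: 9.68
position: [554.3, -267.8, 278.0]
orientation: [[-0.198, 0.98, -0.0], [0.98, 0.198, 0.0], [0.0, -0.0, -1.0]]
force: [-0.0, 0.2, -2.5]
grip_width: 65.6
gripper_force: 40.6
[ 541.8 -202.   402.6]
(np.float64(314.5394497685816), np.float64(70.33940954546068))
(np.float64(252.16694028107878), np.float64(62.96157479966931))
229 0
167 0
(552, 782, 3)
```

View pics/w6.png

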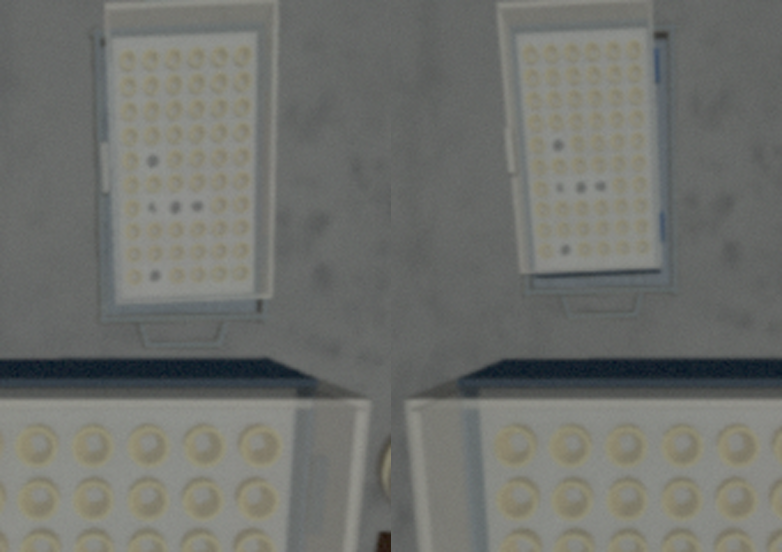

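The shut lid's corners are visible in both views, at (105,3), (278,3), (271,298), (116,303) on the left and at the matching places on the right.

```bash
cat >> h.py <<'E'
def rect(A,B,pq,z):
    P=[]
    for p,q in pq:
        X,g=tri(A(*p),B(*q));y=plane(*A(*p),z),plane(*B(*q),z);P.append((y[0]+y[1])/2);print(X.round(1),round(g,1),y[0].round(1),y[1].round(1))
    P=np.array(P);ex=P[1]+P[2]-P[0]-P[3];ey=P[0]+P[1]-P[2]-P[3]
    print("c",P.mean(0).round(1),np.degrees(np.arctan2(ex[1],ex[0])),np.degrees(np.arctan2(-ey[0],ey[1])),np.linalg.norm(ex)/2,np.linalg.norm(ey)/2)
E
python3 - <<'E'
from h import *
a=pickle.load(open("w5.pkl","rb"));b=pickle.load(open("w6.pkl","rb"))
A=lambda u,v:(a,229+u/2.3,v/2.3)
B=lambda u,v:(b,167+(u-391)/2.3,v/2.3)
rect(A,B,(((105,3),(498,4)),((278,3),(652,1)),((271,298),(660,269)),((116,303),(523,273))),68)
E
```

```text
[453.7 -96.6  67.4] 0.3 [453.7 -96.7  68. ] [453.9 -97.   68. ]
[517.4 -83.2  67.7] 0.5 [517.4 -83.6  68. ] [517.4 -83.1  68. ]
[ 542.2 -187.8   68.5] 0.4 [ 542.3 -187.6   68. ] [ 542.2 -188.    68. ]
[ 479.4 -202.4   62.7] 0.3 [ 479.4 -202.5   68. ] [ 480.3 -202.3   68. ]
c [ 498.3 -142.6   68. ] 12.576421318222701 13.647846334526731 64.56918167242938 108.04500685550175
```

The lid is shut: all corners lie at z≈68. The box centre is (498.3,-142.6) and its yaw about 13.4°. I'll carry the bench box above it.

```bash
python3 -m crank '{"commands":[[0,0,2,-0.0184,0.0415,-0.02,1],[0,0,0,-0.0184,0.0415,-0.02,1],[0,0,0,-0.0184,0.0416,-0.02,1],[0,0,0,0,0,-0.035,1],[0,0,0,0,0,-0.035,1]]}'
python3 -m crank '{"commands":[[0,0,0,0,0,-0.033,1],[0,0,0,0,0,0,1],[0,0,0,0,0,0,1]]}'
```

```text
time: 10.35
position: [496.3, -142.3, 147.0]
orientation: [[-0.232, 0.973, -0.001], [0.973, 0.232, 0.0], [0.0, -0.001, -1.0]]
force: [0.7, -0.5, -2.1]
grip_width: 66.1
gripper_force: 40.5
time: 10.72
position: [497.4, -142.9, 116.7]
orientation: [[-0.232, 0.973, 0.0], [0.973, 0.232, -0.0], [-0.0, 0.0, -1.0]]
force: [0.2, 0.3, -0.5]
grip_width: 65.9
gripper_force: 40.3
```

```bash
python3 -m crank '{"commands":[[0,0,0,0.0017,-0.0003,-0.005,1],[0,0,0,0,0,-0.006,1],[0,0,0,0,0,-0.004,1],[0,0,0,0,0,0,1],[0,0,0,0,0,0,1]]}'
```

```text
time: 11.35
position: [499.1, -142.9, 101.1]
orientation: [[-0.232, 0.973, 0.0], [0.973, 0.232, -0.0], [-0.0, 0.0, -1.0]]
force: [-0.0, 0.1, -1.7]
grip_width: 65.7
gripper_force: 40.3
```

```bash
python3 -m crank '{"commands":[[0,0,0,0,0,-0.001,1],[0,0,0,0,0,-0.001,1],[0,0,0,0,0,0,1]]}'
python3 -m crank '{"commands":[[0,0,0,0,0,-0.001,1],[0,0,0,0,0,0,1]]}'
```

```text
time: 11.72
position: [499.0, -142.8, 98.9]
orientation: [[-0.232, 0.973, -0.0], [0.973, 0.232, 0.0], [0.0, -0.0, -1.0]]
force: [-0.2, 0.1, -2.1]
grip_width: 65.9
gripper_force: 40.3
time: 11.98
position: [499.1, -142.9, 98.4]
orientation: [[-0.232, 0.973, 0.0], [0.973, 0.232, -0.0], [-0.0, 0.0, -1.0]]
force: [-2.9, 1.1, 4.9]
grip_width: 65.9
gripper_force: 41.2
```

Contact at the right height. I'll release, rise and check.

```bash
python3 -m crank '{"commands":[[0,0,0,0,0,0,0],[0,0,0,0,0,0,-1],[0,0,0,0,0,0,-1],[0,0,0,0,0,0.03,-1],[0,0,0,0,0,0.05,-1]]}'
python3 -m crank '{"commands":[[0,0,0,-0.01,-0.05,0.05,-1],[0,0,0,-0.01,-0.06,0.05,-1],[0,0,0,0,0,0,-1]]}'
python3 - <<'E'
from h import *
c=manip.camera("wrist");pickle.dump(c,open("w7.pkl","wb"));print((-np.array(c["R"]).T@c["t"]).round(1))
E
python3 -m crank '{"commands":[[0,0,0,0.04,0.0,0.02,-1],[0,0,0,0,0,0,-1]]}'
python3 - <<'E'
from h import *
c=manip.camera("wrist");pickle.dump(c,open("w8.pkl","wb"));print((-np.array(c["R"]).T@c["t"]).round(1))
a=pickle.load(open("w7.pkl","rb"))
def sq(k):
    u,v=proj(k,(499,-143,133));u0=int(u)-85;v0=max(0,int(v)-120);print(u0,v0);return crop(k["color"],u0,v0,u0+170,v0+240,2.3)
W=np.hstack([sq(a),sq(c)]);cv2.imwrite("pics/w7.png",W[:,:,::-1]);print(W.shape)
E
```

```text
time: 12.6
position: [498.3, -142.6, 177.6]
orientation: [[-0.232, 0.973, -0.003], [0.973, 0.232, 0.001], [0.002, -0.003, -1.0]]
force: [0.8, -0.5, 0.3]
grip_width: 85.3
gripper_force: 0.0
time: 12.98
position: [482.5, -237.1, 264.2]
orientation: [[-0.229, 0.973, 0.003], [0.973, 0.229, -0.003], [-0.004, 0.003, -1.0]]
force: [0.8, 0.4, -0.3]
grip_width: 85.3
gripper_force: 0.0
[ 467.4 -171.4  388.4]
time: 13.28
position: [524.0, -233.2, 280.8]
orientation: [[-0.234, 0.972, -0.0], [0.972, 0.234, 0.001], [0.001, -0.0, -1.0]]
force: [0.1, -0.1, 0.1]
grip_width: 85.5
gripper_force: 0.0
[ 509.  -168.   405.4]
241 0
191 0
(552, 782, 3)
```

View pics/w7.png

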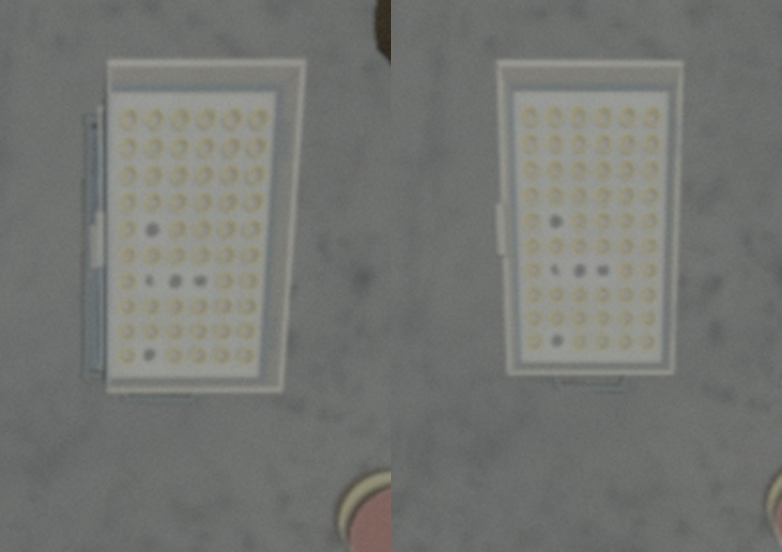

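The stack stands square. The top lid's corners in the left view are (107,60), (305,60), (283,391) and (107,391).

```bash
python3 - <<'E'
from h import *
a=pickle.load(open("w7.pkl","rb"));b=pickle.load(open("w8.pkl","rb"))
A=lambda u,v:(a,241+u/2.3,v/2.3)
B=lambda u,v:(b,191+(u-391)/2.3,v/2.3)
rect(A,B,(((107,60),(497,61)),((305,60),(684,62)),((283,391),(674,374)),((107,391),(508,374))),133)
E
```

```text
[455.9 -97.6 133. ] 0.4 [455.8 -97.4 133. ] [455.9 -97.8 133. ]
[519.8 -81.5 129.7] 0.5 [519.1 -82.4 133. ] [519.7 -82.8 133. ]
[ 544.6 -188.   133.6] 0.4 [ 544.8 -187.8  133. ] [ 544.7 -188.3  133. ]
[ 481.4 -203.2  132.2] 0.7 [ 481.3 -202.8  133. ] [ 481.4 -203.5  133. ]
c [ 500.3 -142.9  133. ] 13.320398248200316 13.540014506739125 65.18336223171474 108.50313697221279
```

```bash
python3 - <<'E'
from h import *
a=pickle.load(open("w7.pkl","rb"));im=a["color"].astype(int)
for r in((55,75),(75,88),(118,135),(135,155)):
    print(r);print([(u,*im[r[0]:r[1],u].mean(0).round().astype(int).tolist()) for u in range(275,293)])
th=np.radians(13.4);ex=np.array([np.cos(th),np.sin(th)]);ey=np.array([-ex[1],ex[0]])
for z in(133,108,93,68,44,18,3):
    print(z,[round(proj(a,(*(np.array([500.3,-142.9])-32.7*ex+s*ey),z))[0],1) for s in(30,10,-20,-35)],[round(proj(a,(*(np.array([500.3,-142.9])-32.7*ex+s*ey),z))[1],1) for s in(30,10,-20,-35)])
E
```

```text
(55, 75)
[(275, 110, 112, 110), (276, 109, 110, 108), (277, 102, 104, 102), (278, 99, 103, 103), (279, 102, 109, 112), (280, 102, 108, 110), (281, 97, 103, 106), (282, 95, 101, 105), (283, 108, 114, 115), (284, 122, 127, 128), (285, 113, 118, 119), (286, 94, 99, 100), (287, 112, 116, 116), (288, 135, 139, 137), (289, 143, 146, 142), (290, 147, 149, 145), (291, 149, 150, 146), (292, 149, 151, 144)]
(75, 88)
[(275, 109, 111, 109), (276, 103, 105, 103), (277, 97, 100, 97), (278, 98, 103, 103), (279, 103, 111, 114), (280, 101, 109, 112), (281, 99, 106, 110), (282, 98, 105, 109), (283, 108, 114, 116), (284, 121, 126, 127), (285, 113, 119, 119), (286, 95, 100, 101), (287, 112, 116, 116), (288, 137, 140, 139), (289, 144, 148, 144), (290, 147, 149, 145), (291, 149, 150, 145), (292, 149, 150, 143)]
(118, 135)
[(275, 106, 108, 107), (276, 101, 103, 101), (277, 99, 103, 99), (278, 105, 110, 110), (279, 106, 113, 114), (280, 106, 112, 114), (281, 105, 112, 115), (282, 103, 111, 114), (283, 102, 109, 112), (284, 112, 117, 118), (285, 113, 117, 118), (286, 95, 101, 103), (287, 112, 116, 117), (288
[... 899 characters left out ...]
2)] [np.float64(71.4), np.float64(95.0), np.float64(128.8), np.float64(144.9)]
68 [np.float64(285.9), np.float64(285.8), np.float64(285.8), np.float64(285.7)] [np.float64(76.1), np.float64(97.7), np.float64(128.8), np.float64(143.7)]
44 [np.float64(285.4), np.float64(285.4), np.float64(285.4), np.float64(285.4)] [np.float64(79.9), np.float64(100.0), np.float64(128.8), np.float64(142.7)]
18 [np.float64(285.0), np.float64(285.0), np.float64(285.0), np.float64(285.0)] [np.float64(83.5), np.float64(102.0), np.float64(128.8), np.float64(141.7)]
3 [np.float64(284.8), np.float64(284.8), np.float64(284.8), np.float64(284.8)] [np.float64(85.3), np.float64(103.1), np.float64(128.8), np.float64(141.2)]
```

The lower lid's edge shows about 2 mm proud on the -x side (both from triangulation and this profile), so I'll mend it: regrasp, lift slightly, shift -2.1 mm in x and set down again.

```bash
python3 -m crank '{"commands":[[0,0,0,-0.0125,0.045,-0.04,-1],[0,0,0,-0.0124,0.0453,-0.04,-1],[0,0,0,0,0,-0.02,-1],[0,0,0,0,0,0,-1],[0,0,0,0,0,0,-1]]}'
```

```text
time: 13.95
position: [497.5, -144.1, 182.0]
orientation: [[-0.232, 0.973, 0.0], [0.973, 0.232, -0.0], [-0.0, 0.0, -1.0]]
force: [0.5, 0.2, -0.9]
grip_width: 85.7
gripper_force: 0.0
```

```bash
python3 -m crank '{"commands":[[0,0,0,0.0016,0.0012,-0.03,-1],[0,0,0,0,0,-0.03,-1],[0,0,0,0,0,-0.0235,-1],[0,0,0,0,0,0,-1],[0,0,0,0,0,0,-1]]}'
python3 -m crank '{"commands":[[0,0,0,0,0,0,0.3],[0,0,0,0,0,0,1],[0,0,0,0,0,0,1],[0,0,0,0,0,0,1],[0,0,0,0,0,0,1]]}'
```

```text
time: 14.58
position: [499.7, -143.2, 99.3]
orientation: [[-0.232, 0.973, 0.001], [0.973, 0.232, -0.001], [-0.001, 0.001, -1.0]]
force: [0.7, -0.3, 0.8]
grip_width: 85.4
gripper_force: 0.0
time: 15.2
position: [499.6, -143.0, 99.1]
orientation: [[-0.232, 0.973, 0.002], [0.973, 0.232, -0.001], [-0.001, 0.001, -1.0]]
force: [-1.1, 0.2, 7.4]
grip_width: 66.2
gripper_force: 42.5
```

```bash
python3 -m crank '{"commands":[[0,0,0,0,0,0.004,1],[0,0,0,-0.0026,0.0001,0,1],[0,0,0,0,0,0,1],[0,0,0,0,0,-0.0025,1],[0,0,0,0,0,0,1]]}'
python3 -m crank '{"commands":[[0,0,0,0,0,-0.001,1],[0,0,0,0,0,-0.001,1],[0,0,0,0,0,0,1]]}'
```

```text
time: 15.82
position: [496.6, -142.7, 99.4]
orientation: [[-0.232, 0.973, 0.0], [0.973, 0.232, -0.0], [-0.0, 0.0, -1.0]]
force: [0.8, -0.6, 0.9]
grip_width: 65.8
gripper_force: 41.7
time: 16.2
position: [496.9, -142.8, 99.0]
orientation: [[-0.232, 0.973, 0.001], [0.973, 0.232, -0.001], [-0.001, 0.001, -1.0]]
force: [-10.2, 3.0, 26.6]
grip_width: 66.1
gripper_force: 44.5
```

```bash
python3 -m crank '{"commands":[[0,0,0,0,0,0.0015,1],[0,0,0,0,0,0,0],[0,0,0,0,0,0,-1],[0,0,0,0,0,0,-1],[0,0,0,0,0,0.04,-1]]}'
python3 -m crank '{"commands":[[0,0,0,0,0,0.04,-1],[0,0,0,-0.007,-0.05,0.05,-1],[0,0,0,-0.007,-0.045,0.035,-1],[0,0,0,0,0,0,-1],[0,0,0,0,0,0,-1]]}'
python3 - <<'E'
from h import *
a=manip.camera("wrist");pickle.dump(a,open("w9.pkl","wb"));im=a["color"].astype(int);print((-np.array(a["R"]).T@a["t"]).round(1))
for r in((60,75),(118,135),(135,150)):
    print(r,[(u,im[r[0]:r[1],u].mean().round().astype(int).tolist()) for u in range(273,300)])
E
```

```text
time: 16.82
position: [495.2, -142.1, 136.8]
orientation: [[-0.232, 0.973, -0.005], [0.973, 0.232, 0.002], [0.003, -0.004, -1.0]]
force: [0.2, -0.7, 0.6]
grip_width: 85.5
gripper_force: 0.0
time: 17.45
position: [483.1, -231.3, 257.0]
orientation: [[-0.232, 0.973, -0.001], [0.973, 0.232, 0.001], [0.001, -0.001, -1.0]]
force: [-0.1, 0.9, 0.7]
grip_width: 85.3
gripper_force: 0.0
[ 468.4 -166.1  381.6]
(60, 75) [(273, 110), (274, 111), (275, 108), (276, 101), (277, 100), (278, 107), (279, 108), (280, 106), (281, 105), (282, 109), (283, 125), (284, 135), (285, 138), (286, 145), (287, 148), (288, 147), (289, 145), (290, 143), (291, 141), (292, 141), (293, 140), (294, 138), (295, 141), (296, 144), (297, 147), (298, 148), (299, 148)]
(118, 135) [(273, 111), (274, 108), (275, 103), (276, 98), (277, 104), (278, 112), (279, 117), (280, 120), (281, 119), (282, 123), (283, 133), (284, 138), (285, 139), (286, 144), (287, 146), (288, 146), (289, 145), (290, 143), (291, 142), (292, 140), (293, 139), (294, 139), (295, 142), (296, 146), (297, 148), (298, 148), (299, 147)]
(135, 150) [(273, 109), (274, 107), (275, 101), (276, 100), (277, 107), (278, 110), (279, 110), (280, 110), (281, 112), (282, 120), (283, 132), (284, 138), (285, 140), (286, 145), (287, 146), (288, 146), (289, 144), (290, 142), (291, 141), (292, 140), (293, 138), (294, 138), (295, 142), (296, 145), (297, 145), (298, 145), (299, 145)]
```

The dark gap is gone, so the edges are now flush. I'll move to the stand.

```bash
python3 -m crank '{"commands":[[0,0,-8.5,-0.005,0.032,0.008,-1],[0,0,-8.5,-0.006,0.032,0.008,-1],[0,0,-8.5,-0.006,0.032,0.008,-1],[0,0,-8.5,-0.006,0.032,0.008,-1],[0,0,-8.5,-0.006,0.032,0.008,-1]]}'
python3 -m crank '{"commands":[[0,0,-8.5,-0.006,0.032,0.008,-1],[0,0,-8.5,-0.006,0.032,0.008,-1],[0,0,-8.5,-0.006,0.032,0.008,-1],[0,0,-8.5,-0.006,0.032,0.008,-1],[0,0,-8.5,-0.006,0.032,0.008,-1]]}'
python3 -m crank '{"commands":[[0,0,-8.5,-0.006,0.032,0,-1],[0,0,-8.5,-0.006,0.032,0,-1],[0,0,-8.5,-0.006,0.032,0,-1],[0,0,0,0,0,0,-1],[0,0,0,0,0,0,-1]]}'
python3 - <<'E'
from h import *
c=manip.camera("wrist");pickle.dump(c,open("s1.pkl","wb"));print((-np.array(c["R"]).T@c["t"]).round(1),proj(c,(437,258,80)),manip.state()["joint_positions"].round(2))
E
```

```text
time: 18.12
position: [453.7, -69.6, 297.2]
orientation: [[0.489, 0.872, -0.001], [0.872, -0.489, 0.001], [-0.0, -0.002, -1.0]]
force: [0.5, -1.2, 0.7]
grip_width: 85.4
gripper_force: 0.0
time: 18.75
position: [423.4, 90.2, 337.2]
orientation: [[0.95, 0.313, -0.001], [0.313, -0.95, 0.0], [-0.001, -0.001, -1.0]]
force: [-0.0, 0.8, 0.7]
grip_width: 85.3
gripper_force: 0.0
time: 19.38
position: [405.9, 184.5, 337.3]
orientation: [[0.993, -0.12, -0.001], [-0.12, -0.993, -0.0], [-0.001, 0.0, -1.0]]
force: [-1.1, 0.4, -0.2]
grip_width: 85.7
gripper_force: 0.0
[473.4 176.6 461.7] (np.float64(220.90249520472094), np.float64(167.2832228586122)) [ 0.25 -0.14  1.55 -0.    1.73  1.94]
```

```bash
python3 -m crank '{"commands":[[0,0,0,-0.005,0.03,-0.03,-1],[0,0,0,-0.005,0.03,-0.03,-1],[0,0,0,0,0.02,0,-1],[0,0,0,0,0,0,-1]]}'
python3 - <<'E'
from h import *
c=manip.camera("wrist");pickle.dump(c,open("s2.pkl","wb"));print((-np.array(c["R"]).T@c["t"]).round(1))
a=pickle.load(open("s1.pkl","rb"))
W=[]
for k in(a,c):
    u,v=proj(k,(437,258,80));u0=int(u)-78;v0=max(0,int(v)-110);print(u,v,u0,v0);W.append(crop(k["color"],u0,v0,u0+156,v0+235,2.5))
cv2.imwrite("pics/s.png",np.hstack(W)[:,:,::-1])
E
```

```text
time: 19.92
position: [396.3, 264.6, 277.4]
orientation: [[0.993, -0.121, -0.001], [-0.121, -0.993, -0.0], [-0.001, 0.0, -1.0]]
force: [0.1, -0.3, -0.1]
grip_width: 85.7
gripper_force: 0.0
[463.7 256.5 401.9]
220.90249520472094 167.2832228586122 142 57
282.80780629834055 155.96570086989863 204 45
```

View pics/s.png

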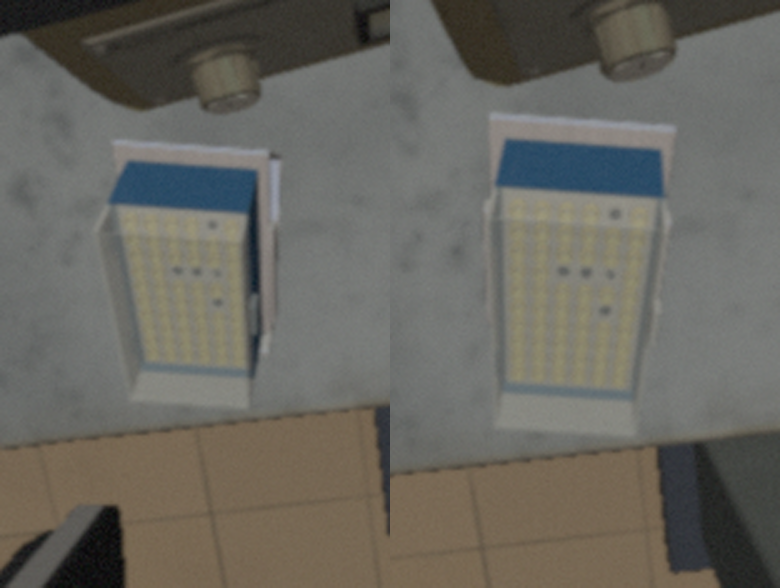

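The box lies in the stand with its upper blue end at the top, and the latch at (254,313) in the left view is on its -y side. So its hinge side faces +y. I'll triangulate the corners.

```bash
python3 - <<'E'
from h import *
a=pickle.load(open("s1.pkl","rb"));b=pickle.load(open("s2.pkl","rb"))
A=lambda u,v:(a,142+u/2.5,57+v/2.5)
B=lambda u,v:(b,204+(u-390)/2.5,45+v/2.5)
for n,p,q in(("base TL",(128,162),(504,141)),("base TR",(256,172),(662,152)),("rim TL",(111,203),(496,186)),("rim TR",(251,211),(664,196)),
 ("lid TL",(97,232),(490,224)),("lid TR",(243,240),(665,232)),("lid BL",(132,402),(497,430)),("lid BR",(249,407),(636,432)),
 ("stand TL",(114,141),(490,114)),("stand TR",(271,151),(675,128))):
    X,g=tri(A(*p),B(*q));print(n,X.round(1),round(g,1))
E
```

```text
base TL [496.5 286.1  65.2] 0.1
base TR [483.5 221.3  75.1] 0.1
rim TL [477.4 288.8  97.7] 0.2
rim TR [465.8 224.1  94.8] 0.2
lid TL [464.5 290.8 119.3] 1.7
lid TR [453.3 227.1 114.7] 0.9
lid BL [372.1 307.8  68.7] 0.4
lid BR [363.2 244.1  71.2] 1.3
stand TL [507.  289.8  69.7] 0.4
stand TR [493.1 213.6  62.9] 0.0
```

The corners are consistent: the back edge is at z≈68, the yaw is -10.4°, the slope about 30°, and the underside centre is about (445,262,40). I'll flip the tool yaw, so that the hinge ends up on the same side, then tilt.

```bash
python3 -m crank '{"commands":[[0,0,10.4,0,0,0,-1],[0,0,10.4,0,0,0,-1],[0,0,10.4,0,0,0,-1],[0,0,10.4,0,0,0,-1],[0,0,10.4,0,0,0,-1]]}'
python3 -m crank '{"commands":[[0,0,10.4,0,0,0,-1],[0,0,10.4,0,0,0,-1],[0,0,10.4,0,0,0,-1],[0,0,10.4,0,0,0,-1],[0,0,10.4,0,0,0,-1]]}'
python3 -m crank '{"commands":[[0,0,10.4,0,0,0,-1],[0,0,10.4,0,0,0,-1],[0,0,10.4,0,0,0,-1],[0,0,10.4,0,0,0,-1],[0,0,10.4,0,0,0,-1]]}'
python3 -m crank '{"commands":[[0,0,10.4,-0.01,0.008,-0.02,-1],[0,0,10.1,0,0,-0.03,-1],[-1.8,-9.83,0,0,0,-0.02,-1],[-1.8,-9.83,0,0,0,0,-1],[-1.8,-9.83,0,0,0,0,-1]]}'
python3 -m crank '{"commands":[[0,0,0,0,0,0,-1],[0,0,0,0,0,0,-1]]}'
python3 -c "
from cell import manip;print(manip.state()['joint_positions'].round(2))"
```

```text
time: 20.6
position: [396.7, 263.2, 278.3]
orientation: [[0.704, 0.71, 0.001], [0.71, -0.704, 0.0], [0.001, 0.0, -1.0]]
force: [0.4, -0.5, -0.1]
grip_width: 85.7
gripper_force: 0.0
time: 21.22
position: [396.7, 263.2, 278.3]
orientation: [[-0.126, 0.992, 0.001], [0.992, 0.126, 0.0], [-0.0, 0.001, -1.0]]
force: [-0.1, 0.0, 0.3]
grip_width: 85.7
gripper_force: 0.0
time: 21.85
position: [396.7, 263.2, 278.3]
orientation: [[-0.859, 0.512, 0.001], [0.512, 0.859, -0.0], [-0.001, 0.0, -1.0]]
force: [0.2, -0.1, 0.4]
grip_width: 85.3
gripper_force: 0.0
time: 22.48
position: [386.9, 271.4, 208.8]
orientation: [[-0.848, 0.183, 0.497], [0.16, 0.983, -0.09], [-0.505, 0.003, -0.863]]
force: [0.6, -0.5, -0.2]
grip_width: 85.1
gripper_force: 0.0
time: 22.72
position: [386.7, 272.1, 208.5]
orientation: [[-0.853, 0.184, 0.489], [0.16, 0.983, -0.09], [-0.497, 0.002, -0.868]]
force: [1.0, 0.4, 0.5]
grip_width: 85.4
gripper_force: 0.0
[ 0.7  -0.22  1.96 -0.45  1.09 -0.54]
```

```bash
python3 -m crank '{"commands":[[0,0,0,-0.0005,0.0004,-0.032,-1],[0,0,0,0,0,-0.032,-1],[0,0,0,0.0148,-0.0027,-0.026,-1],[0,0,0,0.0148,-0.0027,-0.026,-1],[0,0,0,0,0,0,-1]]}'
```

```text
time: 23.35
position: [416.3, 265.8, 90.4]
orientation: [[-0.853, 0.187, 0.487], [0.162, 0.982, -0.094], [-0.496, -0.001, -0.868]]
force: [0.1, 0.0, 0.4]
grip_width: 85.4
gripper_force: 0.0
```

```bash
python3 -m crank '{"commands":[[0,0,0,0.0074,-0.0014,-0.013,-1],[0,0,0,0.0074,-0.0013,-0.013,-1],[0,0,0,0,0,0,-1],[0,0,0,0,0,0,-1]]}'
```

```text
time: 23.85
position: [430.2, 264.8, 66.1]
orientation: [[-0.851, 0.183, 0.491], [0.159, 0.983, -0.09], [-0.5, 0.002, -0.866]]
force: [0.3, -0.3, 1.3]
grip_width: 85.2
gripper_force: 0.0
```

```bash
python3 -m crank '{"commands":[[0,0,0,0,0,0,0.3],[0,0,0,0,0,0,1],[0,0,0,0,0,0,1],[0,0,0,0,0,0,1],[0,0,0,0,0,0,1]]}' 35
python3 -m crank '{"commands":[[0,0,0,-0.005,0.0009,0.0087,1],[0,0,0,-0.01,0.0018,0.0174,1],[0,0,0,0,0,0,1]]}'
```

```text
time: 24.48
position: [430.1, 264.9, 66.5]
orientation: [[-0.851, 0.183, 0.492], [0.16, 0.983, -0.09], [-0.5, 0.002, -0.866]]
force: [-5.0, 0.4, 5.9]
grip_width: 65.8
gripper_force: 34.0
time: 24.85
position: [415.1, 268.0, 93.4]
orientation: [[-0.851, 0.182, 0.493], [0.16, 0.983, -0.088], [-0.501, 0.003, -0.865]]
force: [0.3, -0.1, -1.5]
grip_width: 65.7
gripper_force: 37.9
```

```bash
python3 -m crank '{"commands":[[0,0,0,-0.01,0.002,0.045,1],[1.8,9.83,0,-0.01,0,0.045,1],[1.8,9.83,0,0,0,0.045,1],[1.8,9.83,0,0,0,0.045,1],[0,0,0,0,0,0.03,1]]}'
python3 -m crank '{"commands":[[0,0,0,0,0,0,1],[0,0,0,0,0,0,1]]}'
python3 - <<'E'
from h import *
b=manip.camera("wrist");pickle.dump(b,open("g1.pkl","wb"))
for n in("w5","w6","g1"):
    im=pickle.load(open(n+".pkl","rb"))["color"].astype(int)
    # rows profile: blue body end & lid edge near image centre
    p=im[145:200,270:300].mean(1).round().astype(int)
    print(n,[(145+i,*r.tolist()) for i,r in enumerate(p)][::1])
E
```

```text
time: 25.48
position: [397.0, 268.8, 303.2]
orientation: [[-0.983, 0.186, -0.003], [0.186, 0.983, 0.001], [0.003, 0.0, -1.0]]
force: [-0.6, -0.4, -2.3]
grip_width: 65.8
gripper_force: 37.9
time: 25.72
position: [394.9, 269.3, 300.6]
orientation: [[-0.983, 0.183, -0.001], [0.183, 0.983, -0.001], [0.001, -0.001, -1.0]]
force: [-0.7, 1.1, -2.5]
grip_width: 65.7
gripper_force: 37.9
w5 [(145, 96, 98, 97), (146, 96, 99, 98), (147, 96, 98, 97), (148, 96, 98, 97), (149, 98, 101, 100), (150, 98, 101, 100), (151, 98, 100, 99), (152, 100, 101, 100), (153, 100, 102, 101), (154, 93, 96, 96), (155, 74, 78, 80), (156, 41, 48, 55), (157, 20, 32, 43), (158, 21, 33, 43), (159, 19, 32, 42), (160, 19, 32, 42), (161, 20, 33, 43), (162, 20, 32, 42), (163, 25, 36, 45), (164, 37, 47, 54), (165, 50, 60, 69), (166, 54, 64, 72), (167, 55, 63, 70), (168, 61, 66, 67), (169, 75, 77, 75), (170, 80, 82, 80), (171, 82, 84, 82), (172, 90, 92, 89), (173, 112, 114, 109), (174, 138, 139, 133), (175, 144, 144, 138), (176, 142, 143, 136), (177, 139, 140, 134), (178, 139, 141, 136), (179, 140, 142, 137), (180, 140, 142, 13
[... 2029 characters left out ...]
), (168, 87, 89, 87), (169, 94, 96, 93), (170, 112, 113, 109), (171, 135, 136, 130), (172, 146, 147, 140), (173, 148, 149, 142), (174, 147, 148, 141), (175, 144, 145, 139), (176, 143, 145, 140), (177, 144, 146, 141), (178, 143, 145, 140), (179, 144, 146, 140), (180, 143, 145, 140), (181, 142, 143, 138), (182, 140, 141, 134), (183, 139, 138, 129), (184, 142, 141, 127), (185, 144, 143, 126), (186, 144, 142, 124), (187, 142, 140, 124), (188, 141, 140, 126), (189, 141, 140, 127), (190, 140, 139, 127), (191, 139, 138, 126), (192, 139, 138, 125), (193, 138, 137, 124), (194, 137, 135, 121), (195, 136, 134, 118), (196, 137, 134, 119), (197, 138, 136, 120), (198, 139, 138, 123), (199, 142, 141, 126)]
```

```bash
python3 - <<'E'
from h import *
w=pickle.load(open("w5.pkl","rb"));g=pickle.load(open("g1.pkl","rb"))
A,B=[cv2.cvtColor(k["color"],cv2.COLOR_RGB2GRAY) for k in(w,g)]
m=np.zeros_like(A);m[150:330,190:370]=255
p=cv2.goodFeaturesToTrack(A,120,.02,7,mask=m)
q,s,e=cv2.calcOpticalFlowPyrLK(A,B,p,None,winSize=(15,15))
ok=(s.ravel()==1)&(e.ravel()<12);p,q=p[ok,0],q[ok,0]
for r in range(150,330,18):
    i=(p[:,1]>=r)&(p[:,1]<r+18)
    if i.sum():print(r,i.sum(),np.median(q[i]-p[i],0).round(2),"du/du",np.polyfit(p[i,0],q[i,0]-p[i,0],1).round(3) if i.sum()>4 else "")
# jacobians: tool-frame
R=np.array([[-0.2,.98,0.],[.98,.2,0],[0,0,-1]]);T=np.array([492.4,-266,242])
P=lambda a,h,y=0:np.array(proj(w,T+R@np.array([a,y,30.7-h])))   # a along tool x, h above underside
for n,a,h in(("base",55,0),("lid",55,65),("mid",0,65),("q",27,65)):
    print(n,P(a,h).round(1),"d/da",(P(a+1,h)-P(a,h)).round(2),"d/dh",(P(a,h+1)-P(a,h)).round(2))
E
```

```text
150 9 [ 0.75 -1.81] du/du [-0.156 36.112]
168 5 [-0.27 -2.66] du/du [ 0.006 -1.692]
186 9 [ 0.02 -1.79] du/du [ 0.008 -2.257]
204 10 [ 0.26 -1.63] du/du [ 0.003 -0.748]
222 12 [-0.05 -1.47] du/du [ 0.001 -0.291]
240 6 [-0.22 -1.14] du/du [-0.003  0.993]
258 9 [ 0.21 -1.28] du/du [ 0.003 -0.793]
276 12 [-0.02 -0.97] du/du [ 0.008 -2.433]
294 15 [-0.14 -0.81] du/du [ 0.008 -2.36 ]
312 21 [-0.17 -0.59] du/du [ 0.003 -1.086]
base [279.3 154.2] d/da [-0. -2.] d/dh [-0.    0.16]
lid [278.9 171.8] d/da [-0.01 -3.34] d/dh [-0.01  0.46]
mid [279.1 329.1] d/da [-0.   -2.46] d/dh [-0.01  1.86]
q [279.  257.8] d/da [-0.01 -2.84] d/dh [-0.01  1.29]
```

The sloped box is held. Compared with the first box in the wrist view, it sits +0.8 mm along tool x and about 1 mm higher in the grip. I'll carry it over.

```bash
python3 -m crank '{"commands":[[0,0,-7,0,-0.043,0,1],[0,0,-7,0,-0.043,0,1],[0,0,-7,0,-0.043,0,1],[0,0,-7,0,-0.043,0,1],[0,0,-7,0,-0.043,0,1]]}'
python3 -m crank '{"commands":[[0,0,-7,0,-0.043,0,1],[0,0,-7,0,-0.043,0,1],[0,0,-7,0,-0.043,0,1],[0,0,-7,0.034,-0.023,0,1],[0,0,-3,0.034,-0.023,-0.02,1]]}'
python3 -m crank '{"commands":[[0,0,0,0.034,-0.023,-0.03,1],[0,0,0,0,0,0,1],[0,0,0,0,0,0,1]]}'
```

```text
time: 26.4
position: [394.5, 53.3, 300.9]
orientation: [[-0.698, 0.716, -0.001], [0.716, 0.698, -0.0], [0.001, -0.001, -1.0]]
force: [1.5, -1.2, -1.5]
grip_width: 65.7
gripper_force: 37.7
time: 27.02
position: [464.0, -121.6, 281.9]
orientation: [[-0.229, 0.973, 0.001], [0.973, 0.229, -0.001], [-0.001, 0.001, -1.0]]
force: [-0.0, 0.0, -1.4]
grip_width: 65.9
gripper_force: 37.8
time: 27.4
position: [496.8, -143.1, 251.5]
orientation: [[-0.233, 0.973, -0.001], [0.973, 0.233, 0.0], [0.001, -0.001, -1.0]]
force: [-0.8, 0.0, -0.7]
grip_width: 65.8
gripper_force: 37.8
```

```bash
python3 -m crank '{"commands":[[0,0,0,0,0,-0.03,1],[0,0,0,0,0,-0.03,1],[0,0,0,0.0002,-0.0003,-0.018,1],[0,0,0,0,0,0,1],[0,0,0,0,0,0,1]]}'
```

```text
time: 28.02
position: [497.8, -144.0, 175.3]
orientation: [[-0.232, 0.973, 0.002], [0.973, 0.232, -0.001], [-0.001, 0.001, -1.0]]
force: [-0.4, -0.4, -0.5]
grip_width: 65.8
gripper_force: 37.8
```

```bash
python3 -m crank '{"commands":[[0,0,0,-0.0007,0.0006,-0.004,1],[0,0,0,0,0,-0.004,1],[0,0,0,0,0,-0.002,1],[0,0,0,0,0,0,1],[0,0,0,0,0,0,1]]}'
```

```text
time: 28.65
position: [496.8, -143.4, 164.1]
orientation: [[-0.232, 0.973, -0.0], [0.973, 0.232, -0.0], [-0.0, -0.0, -1.0]]
force: [0.6, 0.3, -1.4]
grip_width: 65.7
gripper_force: 37.8
```

```bash
python3 -m crank '{"commands":[[0,0,0,0.0001,0,-0.0008,1],[0,0,0,0,0,0,1]]}'
python3 -m crank '{"commands":[[0,0,0,0,0,-0.0008,1],[0,0,0,0,0,0,1]]}'
```

```text
time: 28.9
position: [496.8, -143.3, 163.2]
orientation: [[-0.232, 0.973, -0.0], [0.973, 0.232, 0.0], [0.0, -0.0, -1.0]]
force: [0.5, -0.3, -1.1]
grip_width: 65.8
gripper_force: 37.8
time: 29.15
position: [496.9, -143.3, 162.6]
orientation: [[-0.232, 0.973, 0.0], [0.973, 0.232, -0.0], [-0.0, 0.0, -1.0]]
force: [-0.8, -0.3, 2.9]
grip_width: 65.8
gripper_force: 38.0
```

```bash
python3 -m crank '{"commands":[[0,0,0,0,0,-0.0004,1],[0,0,0,0,0,0,0],[0,0,0,0,0,0,-1],[0,0,0,0,0,0,-1],[0,0,0,0,0,0.04,-1]]}'
python3 -m crank '{"commands":[[0,0,0,0,0,0.05,-1],[0,0,0,-0.012,-0.05,0.03,-1],[0,0,0,-0.015,-0.045,0.03,-1],[0,0,0,0,0,0,-1],[0,0,0,0,0,0,-1]]}'
python3 - <<'E'
from h import *
a=manip.camera("wrist");pickle.dump(a,open("f1.pkl","wb"));im=a["color"].astype(int);print((-np.array(a["R"]).T@a["t"]).round(1))
th=np.radians(13.4);ex=np.array([np.cos(th),np.sin(th)]);ey=np.array([-ex[1],ex[0]])
for s in(30,-25):
    e=[proj(a,(*(np.array([498,-142.6])-32.7*ex+s*ey),z)) for z in(198,133,68)];print(np.round(e,1).tolist())
    v=int(e[0][1]);print(v,[(u,im[v-6:v+6,u].mean().round().astype(int).tolist()) for u in range(int(e[0][0])-18,int(e[0][0])+12)])
d=manip.camera("scene");t=manip.camera("top");pickle.dump((d,t),open("f2.pkl","wb"))
E
```

```text
time: 29.78
position: [495.7, -142.9, 200.0]
orientation: [[-0.232, 0.973, -0.005], [0.973, 0.232, 0.002], [0.003, -0.004, -1.0]]
force: [0.1, -0.1, 0.7]
grip_width: 85.0
gripper_force: 0.0
time: 30.4
position: [469.7, -238.1, 311.3]
orientation: [[-0.232, 0.973, -0.001], [0.973, 0.232, 0.001], [0.001, -0.001, -1.0]]
force: [-0.9, 0.5, 0.4]
grip_width: 85.2
gripper_force: 0.0
[ 455.  -172.8  435.9]
[[303.3, 59.3], [298.3, 75.3], [295.1, 85.4]]
59 [(285, 112), (286, 112), (287, 111), (288, 110), (289, 110), (290, 112), (291, 112), (292, 112), (293, 111), (294, 106), (295, 93), (296, 73), (297, 63), (298, 62), (299, 53), (300, 48), (301, 61), (302, 89), (303, 124), (304, 147), (305, 150), (306, 151), (307, 150), (308, 147), (309, 146), (310, 145), (311, 143), (312, 141), (313, 139), (314, 140)]
[[301.9, 137.8], [297.5, 136.2], [294.6, 135.2]]
137 [(283, 112), (284, 112), (285, 110), (286, 105), (287, 101), (288, 105), (289, 111), (290, 112), (291, 111), (292, 98), (293, 74), (294, 51), (295, 48), (296, 54), (297, 54), (298, 43), (299, 49), (300, 72), (301, 109), (302, 138), (303, 151), (304, 151), (305, 149), (306, 147), (307, 146), (308, 145), (309, 144), (310, 142), (311, 141), (312, 142)]
```

```bash
python3 -m crank '{"commands":[[0,0,0,0.025,-0.04,0.0,-1],[0,0,0,0.025,-0.03,0.0,-1],[0,0,0,0,0,0,-1]]}'
python3 - <<'E'
from h import *
a=manip.camera("wrist");im=a["color"].astype(int);print((-np.array(a["R"]).T@a["t"]).round(1))
th=np.radians(13.4);ex=np.array([np.cos(th),np.sin(th)]);ey=np.array([-ex[1],ex[0]])
for s in(-20,20):
    e=[proj(a,(*(np.array([498,-142.6])+s*ex-54.7*ey),z)) for z in(198,173,133,108,68,43,19)];print(np.round(e,1).tolist())
    v=int(e[0][1]);u=int(e[2][0]);print(u,[(r,im[r,u-5:u+6].mean().round().astype(int).tolist()) for r in range(v-10,int(e[-1][1])+14)])
E
```

```text
time: 30.92
position: [520.9, -309.0, 310.1]
orientation: [[-0.232, 0.973, -0.002], [0.973, 0.232, 0.002], [0.002, -0.002, -1.0]]
force: [-0.4, -0.6, 0.1]
grip_width: 85.3
gripper_force: 0.0
[ 506.3 -243.8  434.7]
[[275.0, 65.1], [275.6, 71.7], [276.4, 79.8], [276.8, 83.9], [277.3, 89.2], [277.6, 91.9], [277.8, 94.2]]
276 [(55, 146), (56, 147), (57, 148), (58, 148), (59, 150), (60, 155), (61, 157), (62, 159), (63, 158), (64, 149), (65, 127), (66, 107), (67, 101), (68, 98), (69, 91), (70, 78), (71, 63), (72, 47), (73, 41), (74, 41), (75, 40), (76, 42), (77, 40), (78, 47), (79, 67), (80, 88), (81, 91), (82, 81), (83, 65), (84, 49), (85, 40), (86, 42), (87, 43), (88, 59), (89, 78), (90, 75), (91, 59), (92, 45), (93, 47), (94, 68), (95, 98), (96, 115), (97, 116), (98, 113), (99, 114), (100, 115), (101, 106), (102, 102), (103, 109), (104, 110), (105, 110), (106, 110), (107, 110)]
[[330.4, 65.1], [325.5, 71.7], [319.4, 79.9], [316.4, 83.9], [312.4, 89.2], [310.4, 91.9], [308.6, 94.2]]
319 [(55, 147), (56, 149), (57, 150), (58, 151), (59, 151), (60, 151), (61, 152), (62, 155), (63, 155), (64, 151), (65, 133), (66, 108), (67, 101), (68, 97), (69, 90), (70, 79), (71, 65), (72, 49), (73, 41), (74, 41), (75, 41), (76, 40), (77, 43), (78, 47), (79, 67), (80, 88), (81, 92), (82, 80), (83, 64), (84, 48), (85, 43), (86, 41), (87, 47), (88, 61), (89, 77), (90, 81), (91, 75), (92, 76), (93, 84), (94, 98), (95, 110), (96, 115), (97, 115), (98, 112), (99, 109), (100, 115), (101, 112), (102, 103), (103, 106), (104, 112), (105, 114), (106, 113), (107, 115)]
```

The edges at this end are also flush (predicted rows 65.1/79.8/89.2, seen ≈65/79/88.3). I'll hand the job in.

```bash
python3 -c "
from cell import manip;print(manip.close_job())"
```

```text
the job is handed in; nothing more can be done
None
```

The lid is shut and both boxes are stacked on it in the tray, flush to about 1 mm by the wrist camera; I handed the job in at about 31 s (no verdict was returned).

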